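# Set the laminator's thumbwheel and start it

## Robot

A 7-joint arm with a two-finger parallel gripper is mounted at the origin on a cart in front of the work surface, level with it; the furniture and walls round the work are solid. World frame = base frame: x ahead of the robot, y to its left, z up, the work surface at z = 0. Lengths are in m, angles in rad, forces in N, time in s.
With the tool pointing down it reaches from about 0.425 to 1.025 m from the base axis. Payload 3.6 kg.
Tool frame: the origin (TCP) lies at the very end of the fingers, on their centre line; the grasp point (between the pads) lies 19 mm behind it; z points along the fingers, x is the direction in which the jaws open and shut, and the axes are right-handed (so a half turn about z gives the same grasp; the last joint's range is limited). The gripper opens to 85 mm and grips with 20 to 120 N. Pads are 22 mm wide; open, the fingers measure 114 mm over their backs; the gripper's body (76 mm by 85 mm) begins 54 mm behind the grasp point. The pads swing forward as they close: fully open they stand 13 mm farther back than shut.
Start: joints at [1.224, 0.591, 0.048, 1.609, -0.033, 0.943, -0.034], TCP at [0.182, -0.702, 0.231] pointing down, gripper open.
Joint ranges: [-2.69, 2.69], [-0.47, 2.24], [-1.27, 1.36], [0.19, 2.51], [-1.53, 4.68], [0.08, 2.07], [-3.09, 3.09]. Speed limits (rad/s): [2.57, 2.57, 3.14, 3.14, 3.14, 3.14, 3.14].

## Interface

Orientations are given as a unit quaternion [x, y, z, w].
In Python, from workcell import get_state, grab_frame, camera_info, job_done gives the robot as it stands. The module is installed in compiled form; this text tells all that it offers.
- The arm moves only by the shell command python3 -m pendant 'ROWS' [FORCE]. ROWS is JSON, a list of rows, each a list of 5 numbers: the closure, from -1 (fully open) to 1 (shut), so that 0 is half open, then the shift along the tool's x, y, z in cm, then the turn about the tool's z in units of 6 degrees (1.0 is 6 degrees). A call has 1 to 12 rows; each row is the pose to reach, as a shift and turn from the pose commanded when the call began, along the tool's axes at that moment; what a row does not reach only later rows make up. A row lasts 1/8 s, in which the tool goes at most 62.5 mm and 10.7 degrees, less where a joint would pass 70% of its speed; a pose out of reach is approached as far as the arm can. A call with a gripper value outside its range is refused whole. The fingers move at their own pace and stop on an object; FORCE is the grip in N (left out, the last holds). Time passes only in rows, so rows that repeat a pose let the fingers close. It gives the time, the measured TCP pose, the force and the opening at its end, in the units of the state.
- get_state(): the state, without advancing time (a new reading comes with each control period).
- grab_frame(name): name is "scene" or "side" or "wrist"; returns (picture, depth): 384x512x3 uint8, red, green, blue; 384x512 float32, m along the optical axis (not along the pixel's ray), 0 where there is no reading.
- camera_info(name): a dict with "mtx" (3x3 intrinsics, pixels), "camera_from_world" (4x4, takes a point from world to camera coordinates); the wrist camera has in their place "mount" (4x4, takes a point from camera to tool coordinates, whose origin is the TCP and whose axes are the tool frame's). Camera axes: x right, y down, z forward; pixel columns grow to the right and rows downward; lengths in m; the calibration is good to about 2 mm. A picture is of the moment at which its call begins: read the wrist's pose just before it. camera_info takes no time and is no camera call.
- job_done(): hands the job in, once; it reports no verdict.
The state is a dict: "t": time; "joint_positions": joint angles; "dq": joint speeds; "effort": joint torques, N m; "position": TCP position; "ee_rot": TCP orientation; "wrist_force": force on the tool from outside, world axes, zero at the start; "wrist_torque": the same for the moment, N m; "width": finger opening in m.
Only numpy, scipy, OpenCV 4.12 (cv2) and the standard library are available. Lean on these libraries where they do the work, as an engineer would, in place of code of your own. Each camera call takes 0.05 s, during which the arm holds its last target.

## Task

Set the laminator for thick pouches: with a fingertip laid on top of the wide knurled thumbwheel, roll it towards the back of the machine until its white line clicks in at the third mark from the front (three dots). Then press the round start key fully down and let it come up again. Touch only, lift nothing; press the key only once the wheel is set, and leave the narrow wheel and the loose things around alone.

Things in the scene. Friction and masses are not known exactly. Their poses are not given: they have to be found in the camera images.
- laminator: Grey pouch laminator, 130 mm deep (x) by 308 mm wide (y), fixed. Origin: centre of its underside; its +x points to its back, away from the entry slot, +y to its left. Its flat deck is 75 mm above the worktop. On the deck, on its middle line and 95 mm apart along its y, sit three controls in any order: wide thumbwheel, narrow thumbwheel, round start key.
- wide_crest (a point): Highest point of the wide thumbwheel when nothing presses on it, mid-width, 91 mm above the worktop; fixed point, axes as the laminator's. The wheel is black, knurled, 70 mm in diameter, 24 mm wide; axle along the laminator's y, 35 mm below. Its rim is rigid and grippy; fixed grey guard discs, 62 mm in diameter, cover its two sides up to 4 mm below the rim.
- third_mark (a point): The third mark from the front, a row of three white dots on the black bezel (74 mm along x, 64 mm along y) beside the left (+y) side of the wide wheel, which stands 13 mm out of the bezel. The bezel bears one, two, three and four dots, from front to back, level with the wheel's four click positions.
- wide_wheel (a joint): Angle of the wide thumbwheel (rad): 0 with its white line on top, positive when the top has rolled to the machine's back (+x). Clicks at -0.6, -0.2, 0.2, 0.6 (one to four dots), stops at -0.75 and 0.75. Starts in the first or second, rarely between. The detent resists with about 1 N at the rim; let go, it settles in the nearest click, within 0.04. 1 rad is 35 mm of rim travel.
- wide_line (a point): The middle of the white line across the rim of the wide thumbwheel; it moves with the wheel.
- narrow_line (a point): The middle of the white line on the rim of the narrow thumbwheel (10 mm wide, 70 mm diameter, no dots beside it, same height as the wide one). It turns with that wheel; leave it as it is.
- start_key_top (a point): Centre of the top face of the round grey start key, 28 mm in diameter, in its black housing.
- start_key (a joint): Travel of the start key (m): 0 up, 0.006 fully down; a spring brings it back. Fully down takes 5 N.
- glue_stick: Loose bystander: glue stick standing upright, 30 mm across, 96 mm high; origin at the centre of its underside. Leave it alone.
- packing_tape: Loose bystander: roll of brown packing tape, lying flat, 80 mm across, 48 mm high; origin at the centre of its underside. Leave it alone.
- sticky_yellow: Loose bystander: yellow pad of sticky notes, 50x50x24 mm; origin at the centre of its underside. Leave it alone.
- eraser: Loose bystander: pink eraser, 20x44x12 mm; origin at the centre of its underside. Leave it alone.

How it is judged:
On the way, in this order (a step that is already met when the one before it is completed fails the run):
1. the wide wheel stands in its third click position, the finger off it or still (value of joint wide_wheel between 0.08 and 0.32 rad and velocity of joint wide_wheel between -0.1 and 0.1 rad/s), for 0.3 s.
2. the start key is pressed down with the wheel set (value of joint wide_wheel between 0.08 and 0.32 rad and value of joint start_key above 0.0045 m), for 0.05 s.
At the end, for the whole second after the job is handed in: The wide wheel rests at its third click position (0.2 rad, within 0.12), the start key has been pressed at least 4.5 mm after that and is up again (under 1.5 mm), the narrow wheel's line is within 5 mm of where it was and the loose things within 15 mm (value of joint wide_wheel between 0.08 and 0.32 rad and value of joint start_key below 0.0015 m and distance of narrow_line from where it was at the start of the episode below 0.005 m and distance of each of glue_stick, packing_tape, sticky_yellow, eraser from where it was at the start of the episode below 0.015 m); the robot touches nothing.
It fails at once if the start key is pressed while the wheel is not set (value of joint start_key above 0.003 m and not (value of joint wide_wheel between 0.08 and 0.32 rad)).
It fails at once if the narrow wheel is turned (distance of narrow_line from where it was at the start of the episode above 0.008 m).
It fails at once if a loose thing is lifted, carried or pushed away (distance of any of glue_stick, packing_tape, sticky_yellow, eraser from where it was at the start of the episode above 0.025 m or height (world z) of any of glue_stick, packing_tape, sticky_yellow, eraser above 0.012 m).
It also fails if it takes over 42 s, if anything falls off the work surface, if the arm or the gripper's body presses on something with over 40 N, if the wrist force passes 120 N, or if a joint passes its speed limit or range.

## Working session

There is one attempt and no reset: what is moved stays moved. The work goes in short steps, Python scripts to look and compute and a shell command to move; the robot and the scene stay as the last step left them, time stands still between calls to the robot, and variables do not carry over. Pictures are saved under pics/ and viewed, and the job is handed in when it is done.

```bash
mkdir -p pics
cat > h.py <<'E'
import numpy as np, cv2
from workcell import get_state, grab_frame, camera_info, job_done
from scipy.spatial.transform import Rotation as R
E
python3 - <<'E'
from h import *
s=get_state();print({k:np.round(v,3).tolist() for k,v in s.items()})
for n in ["scene","side","wrist"]:
    p,d=grab_frame(n);np.savez(f"{n}0.npz",p=p,d=d)
    cv2.imwrite(f"pics/{n}0.png",p[:,:,::-1])
    ci=camera_info(n);print(n,{k:np.round(v,3).tolist() for k,v in ci.items()})
E
```

```text
{'t': 0.0, 'joint_positions': [1.224, 0.592, 0.048, 1.61, -0.033, 0.943, -0.034], 'dq': [-0.001, 0.0, -0.001, 0.003, -0.0, 0.001, 0.0], 'effort': [0.0, -54.87, 1.546, -19.813, 0.009, 0.009, 0.0], 'position': [0.182, -0.701, 0.23], 'ee_rot': [0.791, -0.612, -0.001, -0.001], 'wrist_force': [-0.739, 0.424, -0.019], 'wrist_torque': [0.03, 0.004, -0.008], 'width': 0.086}
scene {'mtx': [[438.616, 0.0, 250.681], [0.0, 438.616, 197.074], [0.0, 0.0, 1.0]], 'camera_from_world': [[-0.63, -0.777, -0.018, 0.288], [-0.557, 0.468, -0.686, 0.444], [0.541, -0.422, -0.728, 0.986], [0.0, 0.0, 0.0, 1.0]]}
side {'mtx': [[364.965, 0.0, 254.793], [0.0, 364.965, 195.551], [0.0, 0.0, 1.0]], 'camera_from_world': [[0.972, -0.236, -0.015, -0.583], [-0.168, -0.643, -0.748, 0.091], [0.167, 0.729, -0.664, 1.247], [0.0, 0.0, 0.0, 1.0]]}
wrist {'mtx': [[342.579, 0.0, 254.076], [0.0, 342.579, 190.013], [0.0, 0.0, 1.0]], 'mount': [[1.0, -0.0, 0.001, -0.001], [0.0, 0.952, 0.305, -0.077], [-0.001, -0.305, 0.952, -0.142], [0.0, 0.0, 0.0, 1.0]]}
```

View pics/scene0.png

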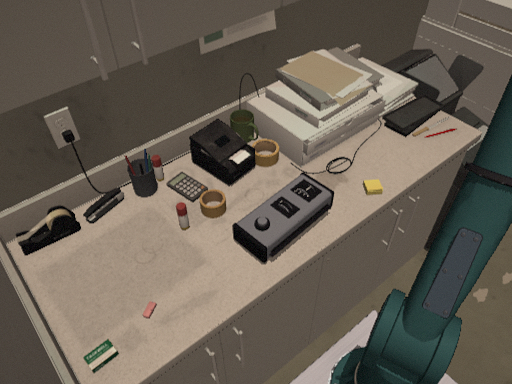

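View pics/side0.png

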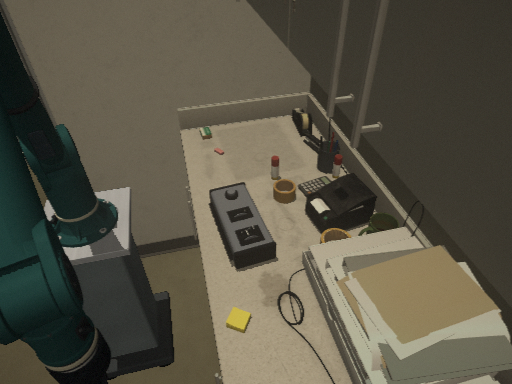

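View pics/wrist0.png

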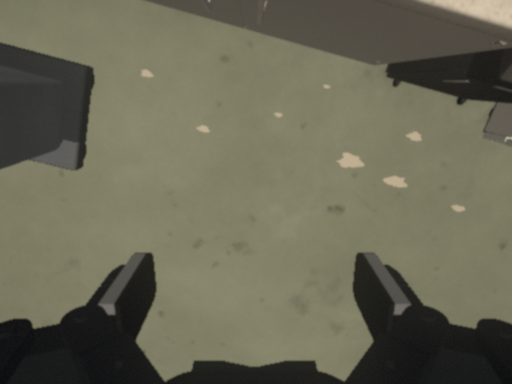

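```bash
cat >> h.py <<'E'
def world(n,p=None,d=None,s=None):
    ci=camera_info(n);K=ci["mtx"];K=np.array(K)
    v,u=np.mgrid[0:384,0:512]
    c=np.stack([(u-K[0,2])/K[0,0]*d,(v-K[1,2])/K[1,1]*d,d],-1)
    if n=="wrist":
        M=np.array(ci["mount"]);T=np.eye(4);T[:3,:3]=R.from_quat(s["ee_rot"]).as_matrix();T[:3,3]=s["position"];M=T@M
    else: M=np.linalg.inv(np.array(ci["camera_from_world"]))
    return c@M[:3,:3].T+M[:3,3]
E
python3 - <<'E'
from h import *
a=np.load("scene0.npz");b=np.load("side0.npz")
A=cv2.resize(a["p"][165:265,225:345],None,fx=6.5,fy=6,interpolation=cv2.INTER_CUBIC)
cv2.imwrite("pics/sc_c.png",A[:,:,::-1])
B=cv2.resize(b["p"][175:275,200:285],None,fx=6,fy=6,interpolation=cv2.INTER_CUBIC)
cv2.imwrite("pics/sd_c.png",B[:,:,::-1])
for n,z in (("scene",a),("side",b)):
    W=world(n,d=z["d"])
    m=(W[...,2]>.068)&(W[...,2]<.082)&(W[...,0]>.3)&(W[...,0]<.9)
    k,l,st,ce=cv2.connectedComponentsWithStats(m.astype(np.uint8))
    for i in range(1,k):
        if st[i,4]>150:
            P=W[l==i]; r=cv2.minAreaRect(P[:,:2].astype(np.float32)*1000); print(n,st[i],ce[i].round(),np.round(P.mean(0),3),r, np.median(P[:,2]))
E
```

```text
scene [431  28  81  36 280] [472.  46.] [ 0.691 -1.426  0.075] ((702.0465698242188, -1424.837646484375), (22.991886138916016, 393.98492431640625), 89.85582733154297) 0.07490967896458184
scene [367  64  44  34 546] [389.  83.] [ 0.736 -0.928  0.072] ((747.5973510742188, -953.5330810546875), (148.26406860351562, 239.07298278808594), 50.827632904052734) 0.07236056142562264
scene [255 107 129  48 406] [318. 133.] [ 0.691 -0.49   0.075] ((678.927734375, -517.0068969726562), (472.1683044433594, 215.12014770507812), 56.62185287475586) 0.07504698623807554
scene [194 147  41  25 167] [217. 160.] [ 0.802 -0.14   0.075] ((823.7587890625, -155.5066680908203), (158.86929321289062, 65.27433776855469), 9.3049898147583) 0.0743341631442358
scene [ 232  173  102   78 3003] [282. 211.] [ 0.502 -0.158  0.074] ((508.8523864746094, -169.66531372070312), (130.30435180664062, 311.6430358886719), 5.951827526092529) 0.07406907929030682
side [162 100 129  18 352] [225. 109.] [0.591 0.517 0.075] ((599.61962890625, 515.4993896484375), (35.40407943725586, 596.3330078125), 87.38143920898438) 0.07505292259763024
side [ 209  182   67   75 2430] [241. 220.] [ 0.508 -0.193  0.076] ((508.5041198730469, -171.24249267578125), (125.98905944824219, 311.34710693359375), 5.695003986358643) 0.0756393755287863
side [324 205  40  18 182] [340. 214.] [ 0.817 -0.249  0.074] ((826.8030395507812, -230.0503692626953), (136.6387939453125, 60.77528762817383), 7.635095119476318) 0.07404949861794885
side [302 260  54 124 246] [330. 325.] [ 0.64  -0.587  0.075] ((640.3762817382812, -563.0684814453125), (2.4237406253814697, 338.1031494140625), 0.05407397076487541) 0.0748963325946777
side [316 267  53 112 255] [343. 327.] [ 0.669 -0.599  0.075] ((668.5057373046875, -576.9140014648438), (7.417077541351318, 297.3213806152344), 1.246109127998352) 0.07531340333743886
```

View pics/sc_c.png

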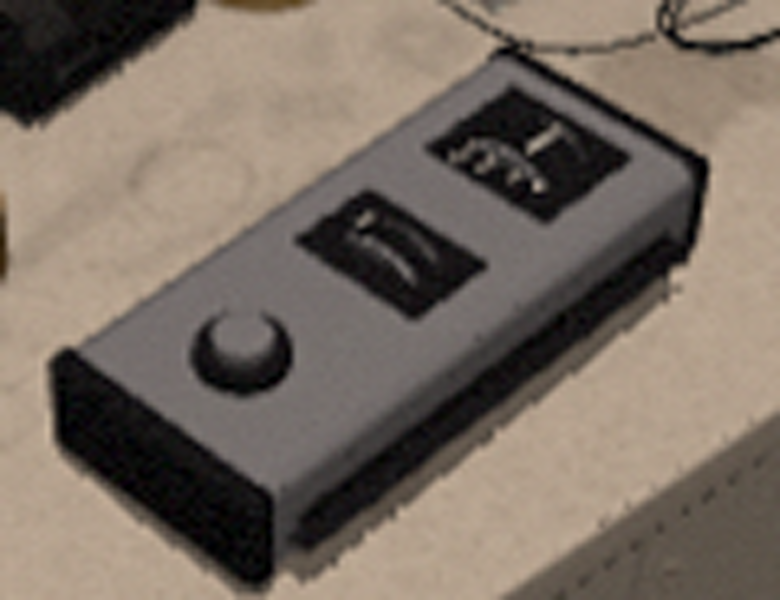

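View pics/sd_c.png

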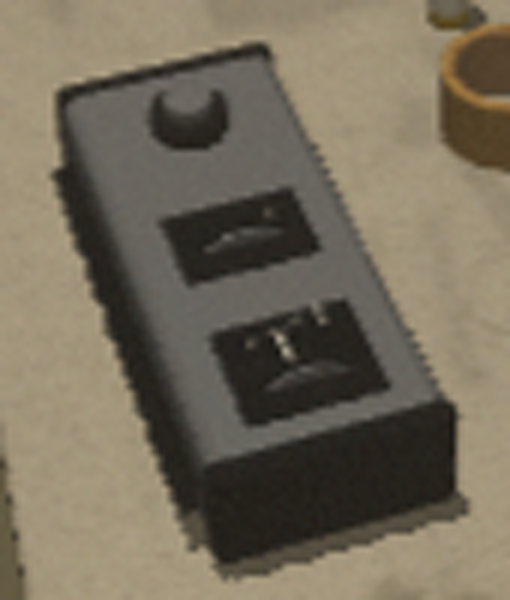

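```bash
cat >> h.py <<'E'
YAW=np.radians(5.83);C=np.array([.5087,-.1703])
LX=np.array([np.cos(YAW),np.sin(YAW)]);LY=np.array([-LX[1],LX[0]])
def lam(p): q=np.asarray(p)[...,:2]-C; return np.stack([q@LX,q@LY,np.asarray(p)[...,2]],-1)
def fromlam(x,y,z): return np.r_[C+x*LX+y*LY,z]
def go(target,s=None):
    s=s or get_state();Rm=R.from_quat(s["ee_rot"]).as_matrix()
    d=Rm.T@(np.asarray(target)-s["position"])*100
    ax=Rm[:2,0];want=-LY;ang=np.degrees(np.arctan2(ax[0]*want[1]-ax[1]*want[0],ax@want))
    return d.round(2),(-ang/6).round(2)
E
python3 -c "
from h import *
print(go(fromlam(0,-.095,.2)),fromlam(0,-.095,.091),fromlam(0,.095,.09))"
```

```text
(array([-33.78, -43.53,   3.09]), np.float64(1.45)) [ 0.51834983 -0.26480863  0.091     ] [ 0.49905017 -0.07579137  0.09      ]
```

```bash
python3 -m pendant '[[-1,-2,-2.5,0,0],[-1,-5,-6.5,0,0.2],[-1,-8.5,-11,0,0.4],[-1,-12,-15.5,0.3,0.6],[0,-15.5,-20,0.6,0.8],[1,-19,-24.5,1,1],[1,-22.5,-29,1.5,1.2],[1,-26,-33.5,2,1.3],[1,-29,-37.5,2.5,1.45],[1,-32,-41.5,3,1.45],[1,-33.8,-43.5,3.1,1.45],[1,-33.8,-43.5,3.1,1.45]]' 20
python3 - <<'E'
from h import *
s=get_state()
p,d=grab_frame("wrist");np.savez("wrist1.npz",p=p,d=d,pos=s["position"],q=s["ee_rot"])
cv2.imwrite("pics/wrist1.png",cv2.resize(p,None,fx=1.5,fy=1.5,interpolation=cv2.INTER_CUBIC)[:,:,::-1])
print(go(fromlam(0,-.095,.2),s))
E
```

```text
t: 1.65
position: [0.5198, -0.2623, 0.1999]
ee_rot: [0.744, -0.668, -0.0, -0.001]
wrist_force: [-0.7, -0.4, -0.5]
width: 0.0002
(array([ 0.23,  0.17, -0.01]), np.float64(0.06))
```

View pics/wrist1.png

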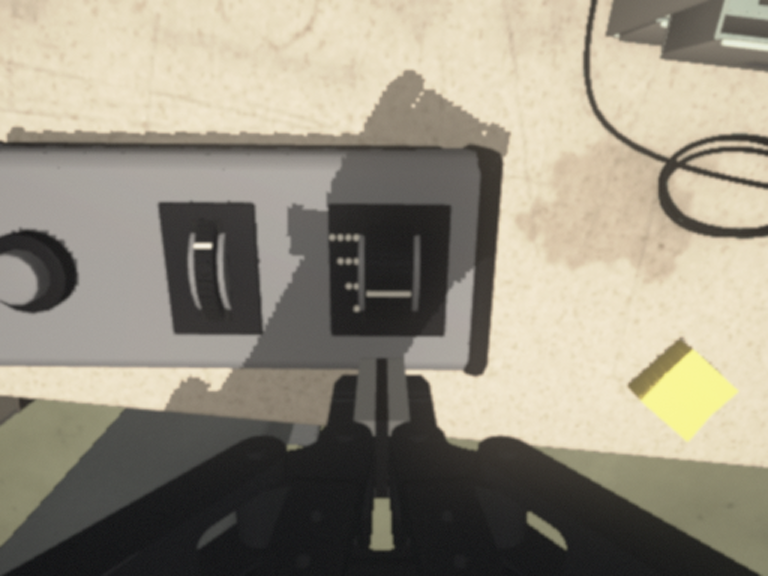

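Run:
```python
from h import *
z=np.load("wrist1.npz");s=dict(position=z["pos"],ee_rot=z["q"])
W=world("wrist",d=z["d"],s=s);L=lam(W)
g=lambda u,v:np.round(L[int(round(v/1.5)),int(round(u/1.5))]*1000,1)
for n,u,v in [("line",388,294),("lineL",369,294),("lineR",408,294),("crest?",390,272),("dot1",357,309),("dots2",352,286),("dots3",348,261),("dots4",345,238),("bez tl",333,208),("bez br",441,332),("gdL",362,272),("gdR",417,272),("narrow",203,246),("key",20,278)]: print(n,g(u,v))
m=(L[...,2]>.07)&(L[...,2]<.08)&(abs(L[...,0])<.08)&(abs(L[...,1])<.17)
P=L[m];print(P.min(0),P.max(0),np.median(P[:,2]))
for n,y0 in(("wide",-.095),("key",.095)):
  m=(L[...,2]>.081)&(L[...,2]<.1)&(abs(L[...,0])<.04)&(abs(L[...,1]-y0)<.03);P=L[m];print(n,len(P),P.min(0),P.max(0),(P.min(0)+P.max(0))/2)
```

```text
line [ -6.6 -95.7  91. ]
lineL [ -6.6 -85.6  91.3]
lineR [  -6.4 -105.7   91.6]
crest? [  5.  -96.4  89.3]
dot1 [-19.4 -78.8  79.2]
dots2 [ -6.9 -76.4  78. ]
dots3 [  7.3 -74.2  77.6]
dots4 [ 19.6 -72.8  78.4]
bez tl [ 35.1 -66.8  77. ]
bez br [ -33.  -125.4   77.6]
gdL [  4.1 -81.7  86.7]
gdR [   3.9 -110.5   85.3]
narrow [17.5 -1.2 87.9]
key [ 2.8 89.  96.3]
[-0.06204482 -0.15446986  0.07000026] [0.06458166 0.12995179 0.07999283] 0.07481636487306118
wide 2158 [-0.02470441 -0.1116987   0.08100247] [ 0.02670345 -0.07980704  0.09285276] [ 0.00099952 -0.09575287  0.08692761]
key 2161 [-0.02106864  0.07076912  0.08101316] [0.02322547 0.10985546 0.09843105] [0.00107842 0.09031229 0.08972211]
```

The picture shows the wide wheel at (390,272) with its line at row 294, level with two dots (row 286), so the wheel is at about -0.2 rad. The narrow wheel is at (205,270) and the key at (25,270). The wheel needs +0.4 rad, which is 14 mm of rim travel.

Run:
```python
from h import *
s=get_state();print(s["t"],s["position"],s["wrist_force"],s["dq"],lam(s["position"]))
print(go(fromlam(-.007,-.0955,.097),s))
```

```text
1.7 [ 0.51832586 -0.26468669  0.20003649] [-0.3621648  -0.26520365  0.70012752] [ 0.03512371 -0.00491452  0.04160498  0.00596554  0.00852966  0.00222416
  0.00355113] [-1.14639051e-05 -9.48762538e-02  2.00036492e-01]
(array([ 0.06,  0.69, 10.3 ]), np.float64(0.02))
```

```bash
python3 -m pendant '[[1,0,0.3,2,0],[1,0,0.7,5,0],[1,0,0.7,8,0],[1,0,0.7,9.5,0],[1,0,0.7,10.2,0],[1,0,0.7,10.4,0],[1,0,0.7,10.4,0],[1,0,0.7,10.4,0],[1,0,0.7,10.4,0]]'
python3 -c "
from h import *
s=get_state();print(lam(s['position']),s['wrist_force'],s['dq'].round(3) if hasattr(s['dq'],'round') else s['dq'])"
```

```text
t: 2.82
position: [0.5116, -0.2662, 0.0968]
ee_rot: [0.742, -0.67, 0.0, -0.0]
wrist_force: [-0.4, 0.3, 0.2]
width: 0.0003
[-0.00684261 -0.09567578  0.09681432] [-0.39587615  0.34642799  0.187952  ] [ 0.001  0.002 -0.001  0.001  0.001 -0.     0.001]
```

```bash
python3 -m pendant '[[1,0,0,0.2,0],[1,0,0,0.4,0],[1,0,0,0.4,0]]'; python3 -m pendant '[[1,0,0,0.1,0],[1,0,0,0.15,0],[1,0,0,0.15,0]]';python3 -m pendant '[[1,0,0,0.05,0],[1,0,0,0.1,0],[1,0,0,0.1,0]]'
```

```text
t: 3.2
position: [0.5111, -0.266, 0.092]
ee_rot: [0.742, -0.67, -0.0, 0.0]
wrist_force: [-0.2, -0.1, 0.4]
width: 0.0002
t: 3.58
position: [0.5116, -0.2661, 0.091]
ee_rot: [0.742, -0.67, 0.0, -0.0]
wrist_force: [-0.3, -0.0, 2.8]
width: -0.0
t: 3.95
position: [0.5123, -0.2661, 0.0909]
ee_rot: [0.742, -0.67, 0.001, -0.001]
wrist_force: [-0.7, 0.3, 9.2]
width: -0.0002
```

Contact with 9 N downward. Next, roll towards the back.

```bash
python3 -m pendant '[[1,0,-0.2,0,0],[1,0,-0.4,0,0],[1,0,-0.6,0,0],[1,0,-0.8,0,0],[1,0,-1.0,0,0],[1,0,-1.2,0,0],[1,0,-1.4,0,0],[1,0,-1.4,0,0],[1,0,-1.4,0,0]]'
python3 - <<'E'
from h import *
s=get_state();print(lam(s["position"]))
for n in ("scene","side","wrist"):
    p,d=grab_frame(n);np.savez(f"{n}2.npz",p=p,d=d,pos=s["position"],q=s["ee_rot"])
a=np.load("wrist2.npz")["p"];cv2.imwrite("pics/w2.png",cv2.resize(a,None,fx=1.5,fy=1.5)[:,:,::-1])
b=np.load("side2.npz")["p"][175:275,200:285];cv2.imwrite("pics/s2.png",cv2.resize(b,None,fx=6,fy=6,interpolation=2)[:,:,::-1])
E
```

```text
t: 5.08
position: [0.5265, -0.2647, 0.091]
ee_rot: [0.742, -0.67, 0.001, -0.001]
wrist_force: [-0.1, 1.0, 8.4]
width: -0.0001
[ 0.00812285 -0.0956829   0.09096739]
```

View pics/w2.png

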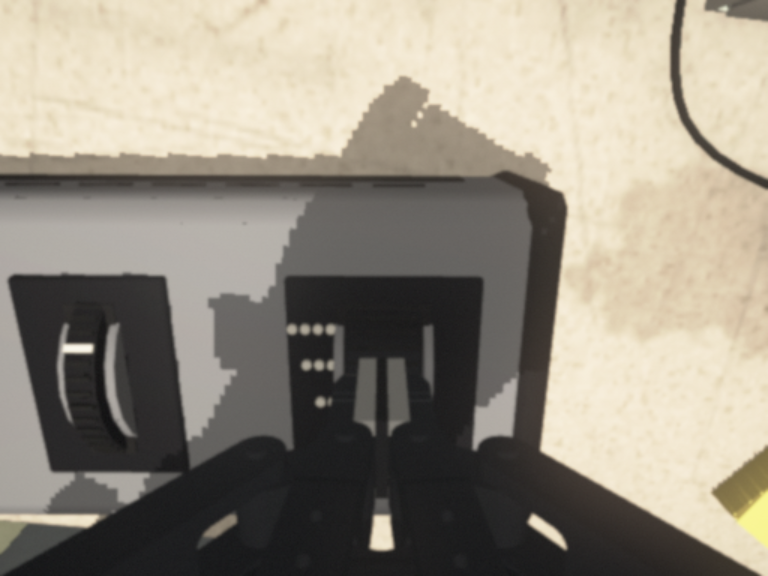

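View pics/s2.png

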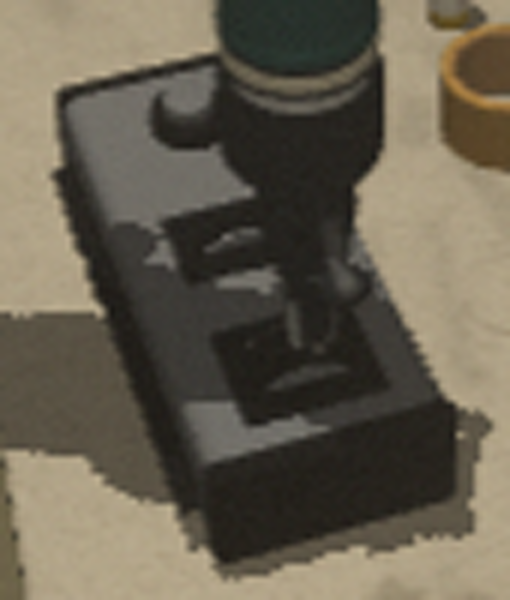

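The finger sits on the wheel at (380,390) and hides the line; the narrow wheel's line (78,348) looks untouched. I'll lift straight up and look.

```bash
python3 -m pendant '[[1,0,0,-0.3,0],[1,0,0,-1,0],[1,0,0,-4,0],[1,0,0.4,-7,0],[1,0,0.8,-10,0],[1,0,0.8,-10.9,0],[1,0,0.8,-10.9,0],[1,0,0.8,-10.9,0]]'
python3 - <<'E'
from h import *
s=get_state();print(lam(s["position"]))
p,d=grab_frame("wrist");np.savez("wrist3.npz",p=p,d=d,pos=s["position"],q=s["ee_rot"])
cv2.imwrite("pics/w3.png",cv2.resize(p,None,fx=1.5,fy=1.5,interpolation=2)[:,:,::-1])
E
```

```text
t: 6.22
position: [0.5166, -0.265, 0.1975]
ee_rot: [0.742, -0.67, -0.001, 0.0]
wrist_force: [0.5, 0.4, -0.0]
width: 0.0
[-0.00180518 -0.09499355  0.19751269]
```

View pics/w3.png

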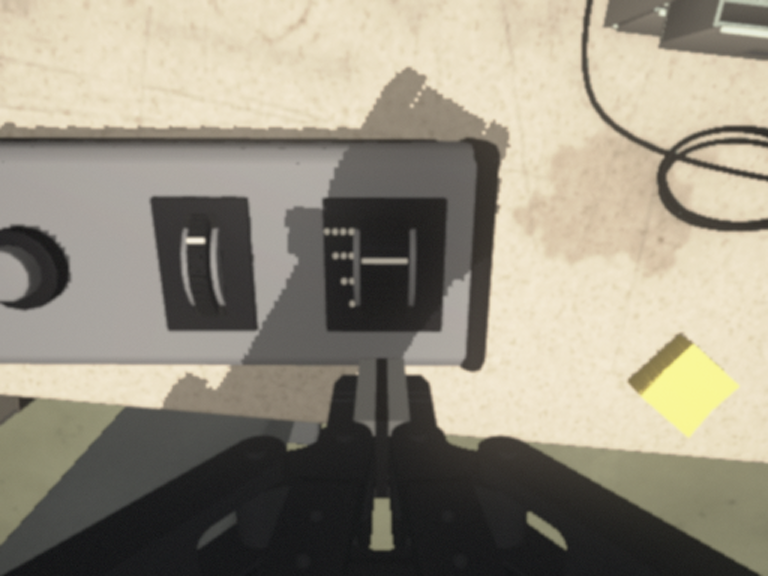

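The line is now at row 261, level with three dots (row 256). I'll check it in 3D and then go over the key.

Run:
```python
from h import *
z=np.load("wrist3.npz");s=dict(position=z["pos"],ee_rot=z["q"])
L=lam(world("wrist",d=z["d"],s=s))
for u,v in [(384,261),(350,256),(196,241)]: print((L[round(v/1.5),round(u/1.5)]*1000).round(1))
s=get_state();print(go(fromlam(0,.095,.13),s),lam(s["position"]))
```

```text
[  7.8 -95.6  90.8]
[  7.5 -77.7  80.8]
[17.  -1.6 87.5]
(array([-18.99,  -0.21,   6.77]), np.float64(0.0)) [-0.00182595 -0.09498806  0.19742779]
```

Line at x = 7.8 mm, which is about 0.22 rad: the third click. Moving to the key, then viewing it.

```bash
python3 -m pendant '[[1,-2,0,0,0],[1,-6,0,0,0],[1,-10,-0.1,0,0],[1,-14,-0.2,0,0],[1,-17,-0.2,0,0],[1,-19,-0.2,0,0],[1,-19,-0.2,0,0],[1,-19,-0.2,0,0]]'
python3 - <<'E'
from h import *
s=get_state();print(lam(s["position"]))
p,d=grab_frame("wrist");np.savez("wrist4.npz",p=p,d=d,pos=s["position"],q=s["ee_rot"])
cv2.imwrite("pics/w4.png",cv2.resize(p,None,fx=1.5,fy=1.5,interpolation=2)[:,:,::-1])
L=lam(world("wrist",d=d,s=s))
m=(L[...,2]>.093)&(L[...,2]<.105)&(abs(L[...,0])<.03)&(abs(L[...,1]-.095)<.03);P=L[m]
print(len(P),np.percentile(P,[2,50,98],axis=0).round(4),cv2.minEnclosingCircle(P[:,:2].astype(np.float32)))
E
```

```text
t: 7.28
position: [0.4996, -0.0765, 0.1986]
ee_rot: [0.742, -0.67, -0.0, 0.0]
wrist_force: [0.6, -0.6, 0.2]
width: -0.0
[0.00049659 0.0942134  0.19860449]
1003 [[-0.0105  0.0822  0.094 ]
 [ 0.0023  0.0942  0.0965]
 [ 0.0138  0.1062  0.098 ]] ((0.0011975669767707586, 0.09432973712682724), 0.014030413702130318)
```

View pics/w4.png

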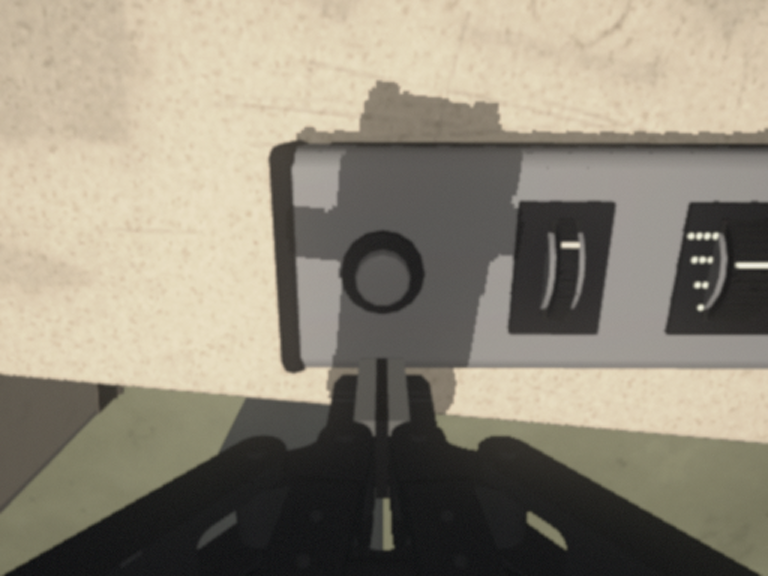

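The key is at (382,278) in its housing; narrow line at (570,244), wide line at (750,265) by the three dots. I'll check the housing's height.

Run:
```python
from h import *
z=np.load("wrist4.npz");s=dict(position=z["pos"],ee_rot=z["q"])
L=lam(world("wrist",d=z["d"],s=s))
r=np.hypot(L[...,0]-.0012,L[...,1]-.0943)
for a,b in [(0,5),(5,10),(10,13),(13,15),(15,17),(17,19),(19,21),(21,24),(26,30)]:
    m=(r>a/1e3)&(r<=b/1e3);print(a,b,m.sum(),np.percentile(L[m][:,2],[10,50,90]).round(4))
print(go(fromlam(.001,.0945,.1)))
```

```text
0 5 607 [0.0966 0.2363 0.2469]
5 10 3178 [0.0973 0.2352 0.2755]
10 13 3149 [0.0972 0.2417 0.264 ]
13 15 1510 [0.09   0.2448 0.268 ]
15 17 2508 [0.088  0.2682 0.2808]
17 19 2890 [0.0873 0.2716 0.282 ]
19 21 2454 [0.0868 0.2699 0.2815]
21 24 2963 [0.0759 0.2552 0.2818]
26 30 3480 [0.0745 0.2542 0.2599]
(array([-0.09, -0.05,  9.87]), np.float64(-0.01))
```

```bash
python3 -m pendant '[[1,0,0,2,0],[1,0,0,5,0],[1,0,0,8,0],[1,0,0,9.3,0],[1,0,0,9.8,0],[1,0,0,9.8,0],[1,0,0,9.8,0]]';python3 -m pendant '[[1,0,0,0.2,0],[1,0,0,0.4,0],[1,0,0,0.5,0],[1,0,0,0.6,0],[1,0,0,0.7,0],[1,0,0,0.7,0],[1,0,0,0.7,0]]'
```

```text
t: 8.2
position: [0.5006, -0.0764, 0.1016]
ee_rot: [0.742, -0.67, 0.001, -0.001]
wrist_force: [-0.0, 0.1, 0.1]
width: -0.0002
t: 9.07
position: [0.5001, -0.0762, 0.0939]
ee_rot: [0.742, -0.67, 0.0, -0.0]
wrist_force: [0.2, 0.9, 3.0]
width: -0.0002
```

```bash
python3 -m pendant '[[1,0,0,0.1,0],[1,0,0,0.2,0],[1,0,0,0.3,0],[1,0,0,0.3,0],[1,0,0,0.3,0]]';python3 -m pendant '[[1,0,0,0.1,0],[1,0,0,0.15,0],[1,0,0,0.15,0],[1,0,0,0.15,0]]'
```

```text
t: 9.7
position: [0.5001, -0.0762, 0.0911]
ee_rot: [0.742, -0.67, 0.0, -0.0]
wrist_force: [-0.2, 0.2, 7.4]
width: -0.0002
t: 10.2
position: [0.5001, -0.0762, 0.0908]
ee_rot: [0.742, -0.67, 0.0, -0.0]
wrist_force: [-1.5, 0.5, 19.1]
width: 0.0002
```

The key bottomed out: 19 N at z = 0.0908, about 6 mm of travel. I'll release it, rise and check.

```bash
python3 -m pendant '[[1,0,0,-0.3,0],[1,0,0,-1,0],[1,0,0,-4,0],[1,0,0,-8,0],[1,5,0,-11,0],[1,9.5,0,-11,0],[1,9.5,0,-11,0],[1,9.5,0,-11,0]]'
python3 - <<'E'
from h import *
s=get_state()
p,d=grab_frame("wrist")
cv2.imwrite("pics/w5.png",cv2.resize(p,None,fx=1.5,fy=1.5,interpolation=2)[:,:,::-1])
p2,_=grab_frame("scene");cv2.imwrite("pics/sc5.png",p2[:,:,::-1])
L=lam(world("wrist",d=d,s=s))
np.savez("w5.npz",L=L)
m=(L[...,2]>.08)&(L[...,2]<.105)&(np.hypot(L[...,0]-.0012,L[...,1]-.0943)<.011)
print(m.sum(),np.percentile(L[m][:,2],[10,50,90]))
E
```

```text
t: 11.2
position: [0.5085, -0.1702, 0.1986]
ee_rot: [0.742, -0.67, -0.001, 0.0]
wrist_force: [-0.3, 0.5, 0.4]
width: 0.0001
652 [0.09580624 0.09665635 0.09745975]
```

View pics/w5.png

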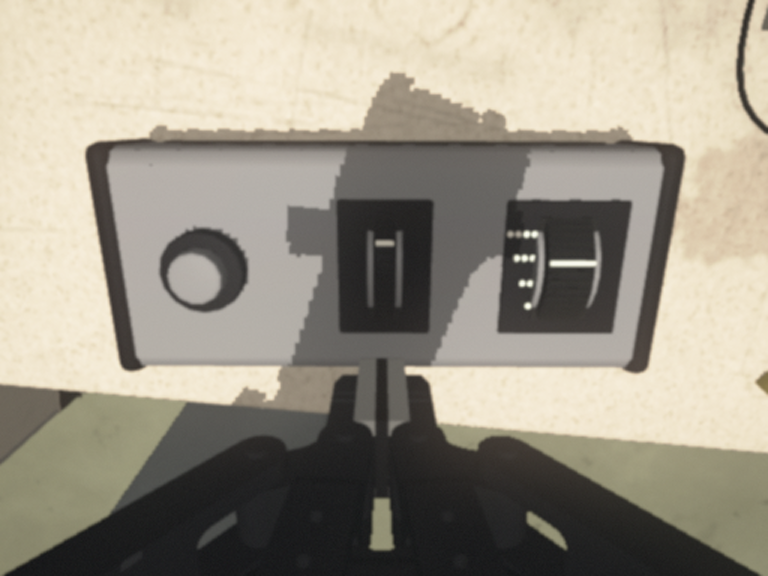

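View pics/sc5.png

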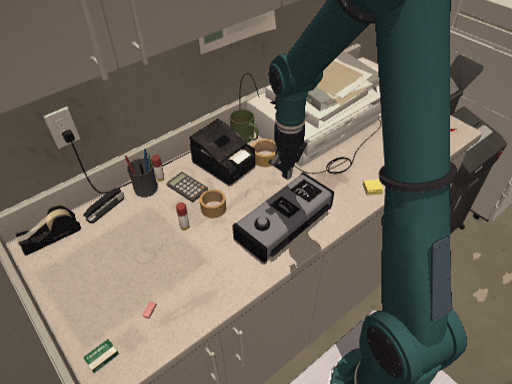

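The wide line at (572,263) is level with the three dots at (524,258). The key at (200,272) is up, the narrow line at (385,243) hasn't moved, and the loose things are where they were. Handing in.

```bash
python3 -c "
from h import *
print(job_done())"
```

```text
the job is handed in; nothing more can be done
None
```

I set the laminator to three dots, pressed and released the start key, and handed the job in at about 11.3 s of the 42 s allowed. The hand-in reports no verdict.

- **Wide wheel:** it started at the second mark. With the shut fingertips on top (about 9 N), I rolled it 14 mm towards the back. The wrist picture taken after lifting put the white line 7.8 mm behind the crest, about 0.22 rad, level with the three dots. It was still there in the last picture.
- **Start key:** I pressed it about 6 mm, until it bottomed out at 19 N, then let go. Its top measured 96.7 mm before and after, so it is up again.
- **Everything else:** the narrow wheel's line looks unmoved by eye in the last wrist picture. The glue stick, packing tape, sticky notes and eraser look unmoved in the last scene picture, though I did not measure them. The gripper ended about 0.1 m above the machine, touching nothing.

No check failed or disagreed. The white line sat 5 pixel rows from the dots in the picture, which comes from the line being higher than the bezel; in 3D they agree to within 0.3 mm.

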